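# Shut and pin the specimen transit case

### The job

Push the drop-down front door of the specimen case up until it is fully shut, then pick up the mallet by its handle and strike the slanting locking pin with brisk, square blows until it is flush with its collar, never touching the pin with the gripper nor battering the collar. Finally stand the mallet back upright on its head where it stood, let go, and leave the jar, the bowl and the slide box undisturbed.

Things in the scene. Friction and masses are not known exactly. Their poses are not given: they have to be found in the camera images.
- case: fixed aluminium specimen transit case, 160 deep (x) x 200 wide (y) x 170 high, low carrying handle across the rear of its top (22 high, 45 behind the middle). Origin: centre of its underside; its own -x is the front, which faces the robot within about 20 degrees
- door (a joint): opening angle of the case's bottom-hinged grey front door, rad: 0 = shut (upright, against the case front), grows as its top edge drops towards the robot; starts 0.6 to 1.05. The stiff hinge holds the door where it is left; about 5 N along the arc at the top edge moves it (a level push on the low edge jams: carry it up its arc); solid stop at 0. A plain panel 180 wide, 130 from hinge to top edge, 10 thick
- door_hinge (a point): middle of the door's hinge line, on the front face of the case, 20 above the bench; the hinge runs along the case's y. The door's outer face passes through this line (the 10 mm thickness lies inward). Its attitude turns with the door: own z runs from the hinge up the door to its top edge, own -x is the outward normal of the outer face
- pin_top (a point): end of the round steel sprung locking pin, 16 in diameter, standing out of its collar near the front end of the case's right-hand (-y) top edge. The point is the centre of the flat end that is struck; own z is the pin's axis, pointing out of the collar. The axis leans 35 degrees (0.61 rad) from vertical, in the case's y-z plane: its top leans out to the case's right (-y)
- pin (a joint): how far the pin has been driven in, m: 0 to 0.004 at the start (standing 18 to 14 mm proud), 0.018 = flush with the collar, end stop at 0.0195. It slides against about 9 N of spring grip in its bore, and stays where it is left
- collar_top (a point): centre of the end face of the dark steel collar (32 outside diameter) round the pin, fixed to the case 50 in front of its middle (-x), 88 to its right (-y), 195 above the bench; own z points out along the pin's axis. A square mallet face that has driven the pin flush stops solidly on this end face; one that is not square meets the rim first and leaves the pin proud
- mallet: mallet, 0.28 to 0.46 kg: upright round head 44 in diameter and 80 tall with flat white nylon faces and a dark steel middle; a level wooden handle, rectangular, 18 wide (y) and 24 tall, leaves the head at mid-height (40 above the lower face) along its own -x and ends 150 from the head's axis. It stands on the lower face of its head. Origin: centre of that lower face; own z is the head's axis, up
- mallet_grip (a point): a good place to grip the mallet's handle: on the handle's centre line, 55 from the head's axis, 40 above the lower face; axes as the mallet's
- jar: bystander: glass specimen jar with white lid, 68 in diameter, 90 high; origin at the centre of its underside
- bowl: bystander: white ceramic bowl, 70 across, 40 high; origin at the centre of its underside
- slide_box: bystander: closed grey box 85 x 60 x 35; origin at the centre of its underside
Not all that is in view belongs to the job. What is shaped like the mallet but green or pink is not meant.

How it is judged:
By the outcome, as a careful person would: the job done as asked, in the order asked, and still so for the second after the job is handed in, with the robot touching nothing.
It also fails if it takes over 72 s, if anything falls off the work surface, if the arm or the gripper's body presses on something with over 40 N, if the wrist force passes 120 N, or if a joint passes its speed limit or range.

### The arm

A 6-joint arm with a two-finger parallel gripper is mounted at the origin on the work surface. World frame = base frame: x ahead of the robot, y to its left, z up, the work surface at z = 0. Lengths are in mm, angles in rad, forces in N, time in s.
With the tool pointing down it reaches from about 250 to 725 mm from the base axis. Payload 9.7 kg.
Tool frame: the origin (TCP) lies midway between the tips of the shut fingers; the grasp point (between the pads) lies 19 mm behind it; z points along the fingers, y is the direction in which the jaws open and shut (so a half turn about z gives the same grasp; the last joint's range is limited). The gripper opens to 85 mm and grips with 20 to 120 N. Pads are 22 mm wide; open, the fingers measure 114 mm over their backs; the gripper's body (76 mm by 85 mm) begins 54 mm behind the grasp point. The pads swing forward as they close: fully open they stand 13 mm farther back than shut.
Start: joints at [1.204, 0.087, 0.176, 1.66, 0, 1.571], TCP at [197.244, 513.412, 231.284] pointing down, gripper open.
Joint ranges: [-3.13, 3.13], [-0.85, 1.81], [-1.15, 1.24], [-2.2, 2.28], [-1.44, 1.52], [-3.14, 3.14]. Speed limits (rad/s): [2.22, 2.22, 2.57, 3.14, 3.14, 3.14].

### API

Orientations are given as a unit quaternion [w, x, y, z].
In Python, from cell import read_state, imaging, job gives the robot as it stands.
- The arm moves only by the tool send_rows, never from a script. Its argument "steps" is a list of rows, each an object with "gripper": the closure, from 0 (fully open) to 1 (shut); "travel": the shift along the world's x, y, z in cm, a list of three; "twist": the turn about the world's z in rad. A call has 1 to 12 rows; each row shifts and turns the commanded pose from where the row before left it; what a row does not reach is not made up. A row lasts 1/8 s, in which the tool goes at most 62.5 mm and 10.7 degrees, less where a joint would pass 70% of its speed; a pose out of reach is approached as far as the arm can. A call with a gripper value outside its range is refused whole. The fingers move at their own pace and stop on an object; "grip_force" is the grip in N (left out, the last holds). Time passes only in rows, so rows that do not move let the fingers close. It gives the time, the measured TCP pose, the force and the opening at its end, in the units of the state.
- read_state(): the state, without advancing time (a new reading comes with each control period).
- imaging.snapshot(name): name is "side" or "top"; returns the picture (480x640x3 uint8, red, green, blue); there is no depth.
- imaging.calibration(name): a dict with "fx", "fy", "cx", "cy" (pixels), "extrinsics" (4x4, takes a point from camera to world coordinates). Camera axes: x right, y up, looking along -z (the intrinsics and any distortion apply to the point x, -y, -z); pixel columns grow to the right and rows downward; lengths in mm; the calibration is good to about 2 mm. A picture is of the moment at which its call begins. calibration takes no time and is no camera call.
- job.finish_job(): hands the job in, once; it reports no verdict.
The state is a dict: "clock": time; "qpos": joint angles; "qvel": joint speeds; "effort": joint torques, N m; "tool_pos": TCP position; "eef_rot": TCP orientation; "contact_force": force on the tool from outside, world axes, zero at the start; "ft_torque": the same for the moment, N m; "width": opening from 0.0 (shut) to 1.0 (fully open).
Only numpy, scipy, OpenCV 4.12 (cv2) and the standard library are available. Lean on these libraries where they do the work, as an engineer would, in place of code of your own. Each camera call takes 0.05 s, during which the arm holds its last target. There are 200 camera calls.

## Working session

There is one attempt and no reset: what is moved stays moved. The work goes in short steps, Python scripts to look and compute and a tool call to move; the robot and the scene stay as the last step left them, time stands still between calls to the robot, and variables do not carry over. Pictures are saved under pics/ and viewed, about 8 in all and at most 12, crops included, and the job is handed in when it is done.

Besides the shell and the picture viewer there is one more tool, called as name(argument=value, ...) on one line, values as JSON. send_rows: Moves the arm, as the interface text tells. Its arguments: {"type":"object","properties":{"steps":{"type":"array"},"grip_force":{"type":"number"}},"required":["steps"]}

```bash
ls; mkdir -p pics; python3 - <<'E'
from cell import read_state, imaging
import cv2
print(read_state())
for n in("side","top"):
    im=imaging.snapshot(n); cv2.imwrite(f"pics/{n}0.png",im[:,:,::-1]); print(n,imaging.calibration(n))
E
```

```text
pics
{'clock': 0.0, 'qpos': array([1.20398130e+00, 8.74736249e-02, 1.75129804e-01, 1.65978440e+00,
       1.41516436e-05, 1.57079882e+00]), 'qvel': array([-2.14231752e-03, -4.60866743e-04,  8.49099248e-04,  6.30531700e-04,
        1.14638536e-03,  7.58458211e-05]), 'effort': array([-1.99059614e-03, -5.20383453e+01,  4.64807332e+01,  1.61991525e-02,
       -8.95467406e-05,  1.96096016e-05]), 'tool_pos': array([197.17049406, 513.20403637, 230.57339035]), 'eef_rot': array([-1.28412838e-04,  1.82382179e-01,  9.83227490e-01, -6.53489726e-04]), 'contact_force': array([-0.02673439,  0.62115993,  0.33881977]), 'ft_torque': array([ 0.03770032,  0.00419381, -0.06105037]), 'width': 1.0031015168429496}
side {'fx': 514.8879437207133, 'fy': 514.8879437207133, 'cx': 327.1510233720957, 'cy': 240.03639333254907, 'extrinsics': array([[ 8.56211929e-01,  3.99272883e-01, -3.27844928e-01,
         1.63585337e+02],
       [-5.16605336e-01,  6.67198911e-01, -5.36623275e-01,
        -8.03184268e+02],
       [ 4.47865734e-03,  6.28829689e-01,  7.77530169e-01,
         1.16507873e+03],
       [ 0.00000000e+00,  0.00000000e+00,  0.00000000e+00,
         1.00000000e+00]])}
top {'fx': 563.6056244058549, 'fy': 563.6056244058549, 'cx': 316.30454939548116, 'cy': 239.19137622893484, 'extrinsics': array([[ 2.22915549e-02,  9.93748534e-01, -1.09393496e-01,
         4.53056601e+02],
       [-9.99611295e-01,  2.03220567e-02, -1.90859246e-02,
        -8.60691494e+01],
       [-1.67435088e-02,  1.09776429e-01,  9.93815270e-01,
         1.37255185e+03],
       [ 0.00000000e+00,  0.00000000e+00,  0.00000000e+00,
         1.00000000e+00]])}
```

View pics/side0.png

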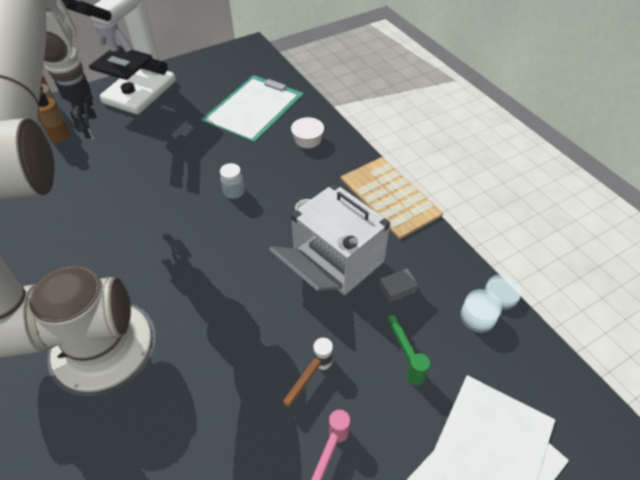

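View pics/top0.png

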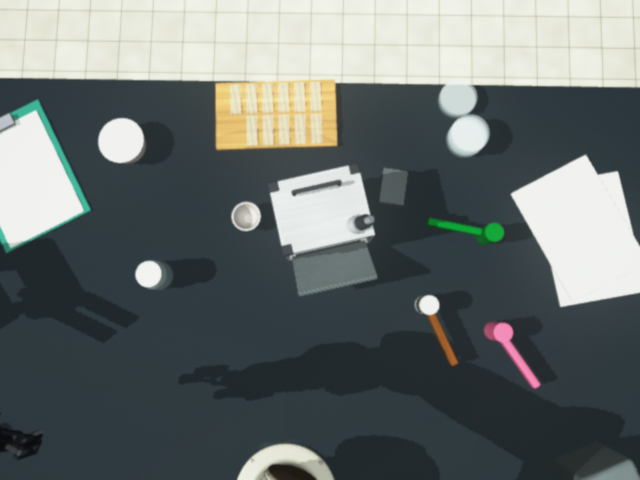

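```bash
cat > h.py <<'E'
import numpy as np, cv2
from cell import imaging, read_state
C={n:imaging.calibration(n) for n in("side","top")}
def ray(n,u,v):
    c=C[n];E=c["extrinsics"];d=E[:3,:3]@np.array([(u-c["cx"])/c["fx"],-(v-c["cy"])/c["fy"],-1.]);return E[:3,3],d
def plane(n,u,v,z):
    o,d=ray(n,u,v);return o+d*(z-o[2])/d[2]
def tri(s,t):
    o1,d1=ray("side",*s);o2,d2=ray("top",*t);a,b=np.linalg.lstsq(np.c_[d1,-d2],o2-o1,rcond=None)[0]
    p,q=o1+a*d1,o2+b*d2;return (p+q)/2,np.linalg.norm(p-q)
def proj(n,p):
    c=C[n];E=c["extrinsics"];q=E[:3,:3].T@(np.asarray(p,float)-E[:3,3]);return np.array([c["cx"]-c["fx"]*q[0]/q[2],c["cy"]+c["fy"]*q[1]/q[2]])
def mask(im,lo,hi,roi):
    h=cv2.cvtColor(im,cv2.COLOR_RGB2HSV);m=cv2.inRange(h,lo,hi);x0,y0,x1,y1=roi;k=np.zeros_like(m);k[y0:y1,x0:x1]=m[y0:y1,x0:x1];return k
def big(m):
    c=max(cv2.findContours(m,cv2.RETR_EXTERNAL,cv2.CHAIN_APPROX_NONE)[0],key=cv2.contourArea);return c
E
python3 - <<'E'
from h import *
S=cv2.imread("pics/side0.png")[:,:,::-1].copy();T=cv2.imread("pics/top0.png")[:,:,::-1].copy()
for n,im,rw,rh in(("side",S,(300,330,345,375),(270,340,330,415)),("top",T,(412,288,445,320),(420,305,470,375))):
    w=big(mask(im,(0,0,150),(179,70,255),rw));h=big(mask(im,(3,90,50),(20,255,255),rh))
    print(n,"white",cv2.minEnclosingCircle(w),cv2.boundingRect(w),"handle",cv2.minAreaRect(h),cv2.boxPoints(cv2.minAreaRect(h)).round(1).tolist())
a=cv2.resize(S[175:300,260:395],None,fx=4,fy=4,interpolation=2)[:500,:540];b=cv2.resize(T[155:305,260:415],None,fx=4,fy=4,interpolation=2)
cv2.imwrite("pics/c_s.png",a[:,:,::-1]);cv2.imwrite("pics/c_t.png",b[:,:,::-1])
E
```

```text
side white ((322.5243835449219, 346.77642822265625), 9.874099731445312) (313, 338, 20, 19) handle ((301.47296142578125, 381.83782958984375), (9.183563232421875, 56.8450927734375), 35.53767395019531) [[281.20001220703125, 402.29998779296875], [314.29998779296875, 356.0], [321.70001220703125, 361.3999938964844], [288.70001220703125, 407.6000061035156]]
top white ((428.7257995605469, 304.8870849609375), 10.145366668701172) (419, 295, 20, 20) handle ((442.51702880859375, 339.2861633300781), (56.31166076660156, 9.420759201049805), 64.79888153076172) [[426.29998779296875, 315.79998779296875], [434.79998779296875, 311.79998779296875], [458.79998779296875, 362.79998779296875], [450.20001220703125, 366.79998779296875]]
```

View pics/c_s.png

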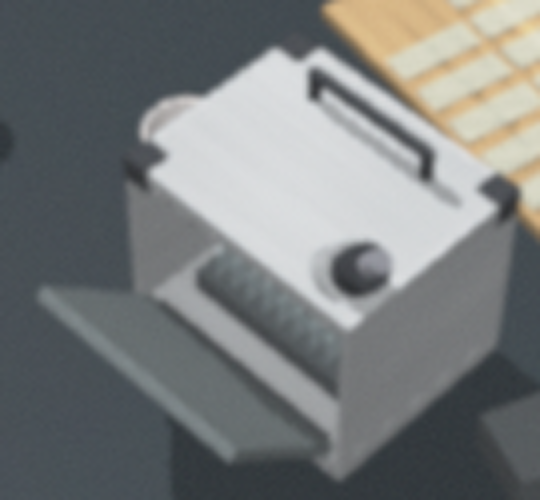

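View pics/c_t.png

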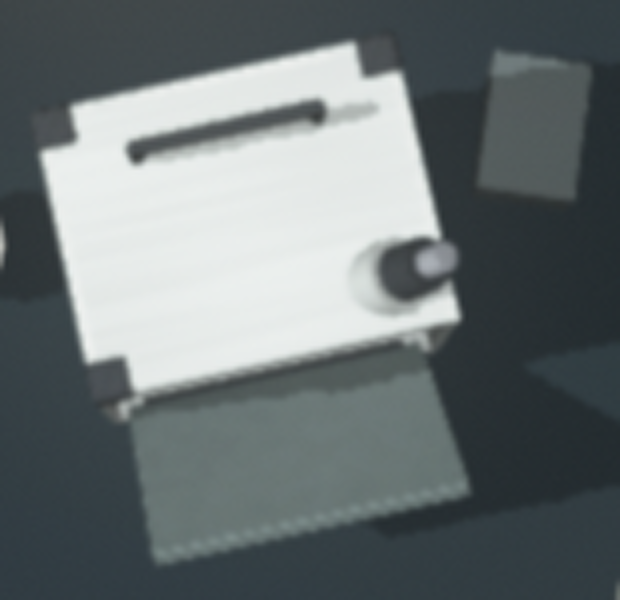

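```bash
python3 - <<'E'
from h import *
np.set_printoptions(precision=1,suppress=True)
t=lambda u,v:(260+u/4,155+v/4); s=lambda u,v:(260+u/4,175+v/4)
P={"RL":((290,40),(36,110)),"RR":((518,195),(395,35)),"FR":((355,328),(461,319)),"FL":((125,160),(92,405)),"DL":((40,292),(155,562)),"DR":((232,460),(468,492)),"pin":((376,258),(440,257))}
for k,(a,b) in P.items(): print(k,tri(s(*a),t(*b)),"z170:",plane("top",*t(*b),170))
R=[plane("top",*t(*P[k][1]),170)[:2] for k in("RL","RR","FR","FL")]
c=np.mean(R,0); ex=(R[0]+R[1]-R[2]-R[3]);ex/=np.linalg.norm(ex); ey=(R[0]+R[3]-R[1]-R[2]); ey/=np.linalg.norm(ey)
print("case",c,"yaw ex",np.arctan2(ex[1],ex[0]),"ey",np.arctan2(-ey[0],ey[1]))
print("mallet top centre",tri((322.5,346.8),(428.7,304.9)),plane("top",428.7,304.9,80))
hs=(301.5,381.8);ht=(442.5,339.3);print("handle mid",tri(hs,ht))
e1=tri((284.95,404.95),(454.5,364.8));print("handle butt",e1)
a,b=plane("top",430.5,313.8,52),plane("top",454.5,364.8,52);print("handle dir yaw",np.arctan2(*(a-b)[[1,0]]),a,b)
E
```

```text
RL (array([703.8,  45.3, 163.3]), np.float64(10.379865569409988)) z170: [707.3  42.6 170. ]
RR (array([ 751.3, -150.9,  167. ]), np.float64(4.182394712797361)) z170: [ 752.5 -151.7  170. ]
FR (array([ 598.5, -189.5,  172.3]), np.float64(2.5641663640794454)) z170: [ 597.6 -189.2  170. ]
FL (array([548.3,   7.8, 163.8]), np.float64(1.265123250539319)) z170: [547.2   7.5 170. ]
DL (array([465.1, -25.9, 116.1]), np.float64(0.5774699100214983)) z170: [464.3 -28.4 170. ]
DR (array([ 507.5, -199.1,  112. ]), np.float64(0.043308902939892716)) z170: [ 505.  -193.9  170. ]
pin (array([ 624.4, -174.2,  207.5]), np.float64(2.1522411271110875)) z170: [ 631.  -177.6  170. ]
case [651.1 -72.7] yaw ex 0.22663145866386217 ey 0.2396370614019227
mallet top centre (array([ 449.4, -320.1,   75.7]), np.float64(2.2965808860620345)) [ 450.5 -319.8   80. ]
handle mid (array([ 371. , -357.6,   45.1]), np.float64(2.120607895745108))
handle butt (array([ 313.3, -385.3,   43.5]), np.float64(2.4189825905268565))
handle dir yaw 0.4459462460602966 [ 430. -329.   52.] [ 315.4 -383.9   52. ]
```

send_rows(steps=[{"gripper": 1,"travel": [2,-5.3,0],"twist": 0.05},{"gripper": 1,"travel": [2,-5.3,0],"twist": 0.05},{"gripper": 1,"travel": [2,-5.3,0],"twist": 0.05},{"gripper": 1,"travel": [2,-5.3,0],"twist": 0.05},{"gripper": 1,"travel": [2,-5.3,0],"twist": 0.05},{"gripper": 1,"travel": [2,-5.3,0],"twist": 0.05},{"gripper": 1,"travel": [2,-5.3,0],"twist": 0.05},{"gripper": 1,"travel": [2,-5.3,0],"twist": 0.05},{"gripper": 1,"travel": [2,-5.3,0],"twist": 0.05},{"gripper": 1,"travel": [2,-5.3,0],"twist": 0.05},{"gripper": 1,"travel": [2,-5.3,0],"twist": 0.05},{"gripper": 1,"travel": [2,-5.3,0],"twist": 0.05}])

```text
clock: 1.6
tool_pos: [437.5, -124.6, 231.1]
eef_rot: [0.0, -0.117, 0.993, 0.0]
contact_force: [1.1, 0.0, 0.7]
width: 0.001
```

```bash
cat > st.py <<'E'
from h import *
np.set_printoptions(precision=2,suppress=True)
from scipy.spatial.transform import Rotation as R
s=read_state();w,x,y,z=s["eef_rot"];M=R.from_quat([x,y,z,w]).as_matrix()
print("t",s["clock"],"p",s["tool_pos"],"jawyaw",np.arctan2(M[1,1],M[0,1]),"zdir",M[:,2],"F",s["contact_force"],"q",s["qpos"],"w",s["width"],"T",s["ft_torque"])
E
python3 st.py
```

```text
t 1.6 p [ 437.45 -124.6   231.12] jawyaw 1.8051794166506403 zdir [ 0.  0. -1.] F [1.08 0.01 0.66] q [-0.28 -0.14 -0.05  1.66  0.   -0.51] w 0.0014374025726682563 T [ 0.01 -0.01  0.  ]
```

send_rows(steps=[{"gripper": 1,"travel": [0,0,-4.6],"twist": 0},{"gripper": 1,"travel": [0,0,-4.6],"twist": 0},{"gripper": 1,"travel": [0,0,-4.6],"twist": 0},{"gripper": 1,"travel": [2,0.45,0],"twist": 0},{"gripper": 1,"travel": [1.0,0.25,0],"twist": 0},{"gripper": 1,"travel": [0.5,0.12,0],"twist": 0}])

```text
clock: 2.35
tool_pos: [472.9, -114.3, 93.8]
eef_rot: [0.0, -0.117, 0.993, -0.0]
contact_force: [0.5, 0.5, 0.6]
width: -0.003
```

send_rows(steps=[{"gripper": 1,"travel": [0.6,0.14,0.3],"twist": 0},{"gripper": 1,"travel": [0.96,0.23,0.85],"twist": 0},{"gripper": 1,"travel": [1.03,0.25,0.74],"twist": 0},{"gripper": 1,"travel": [1.1,0.26,0.64],"twist": 0}])

```text
clock: 2.85
tool_pos: [508.7, -105.5, 119.5]
eef_rot: [-0.0, -0.116, 0.993, 0.0]
contact_force: [-5.0, 0.7, 0.2]
width: -0.006
```

```bash
python3 st.py
```

```text
t 2.85 p [ 508.73 -105.53  119.52] jawyaw 1.8038222132606214 zdir [-0. -0. -1.] F [-5.03  0.65  0.22] q [-0.2   0.   -0.13  1.44 -0.   -0.44] w -0.0056265852308874835 T [0.14 0.85 0.01]
```

Contact of about 5 N, as expected; carry on up the arc.

send_rows(steps=[{"gripper": 1,"travel": [1.16,0.27,0.52],"twist": 0},{"gripper": 1,"travel": [1.2,0.29,0.39],"twist": 0},{"gripper": 1,"travel": [1.23,0.29,0.27],"twist": 0},{"gripper": 1,"travel": [1.0,0.24,0.15],"twist": 0},{"gripper": 1,"travel": [0.5,0.12,0],"twist": 0},{"gripper": 1,"travel": [0.3,0.07,0],"twist": 0}])

```text
clock: 3.6
tool_pos: [563.3, -92.8, 131.8]
eef_rot: [-0.0, -0.116, 0.993, -0.0]
contact_force: [-4.5, 0.6, 2.4]
width: 0.002
```

send_rows(steps=[{"gripper": 1,"travel": [0.2,0.05,0],"twist": 0},{"gripper": 1,"travel": [0.2,0.05,0],"twist": 0}])

```text
clock: 3.85
tool_pos: [563.2, -92.8, 131.8]
eef_rot: [-0.004, -0.116, 0.993, -0.001]
contact_force: [-30.9, -6.0, 13.1]
width: -0.002
```

send_rows(steps=[{"gripper": 1,"travel": [-3.1,-0.75,0],"twist": 0},{"gripper": 0.6,"travel": [-2,-0.5,2],"twist": 0},{"gripper": 0.4,"travel": [-2.3,-4.8,0],"twist": 0.05},{"gripper": 0,"travel": [-2.3,-4.8,0],"twist": 0.05},{"gripper": 0,"travel": [-2.3,-4.8,0],"twist": 0.05},{"gripper": 0,"travel": [-2.3,-4.8,0],"twist": 0.05},{"gripper": 0,"travel": [-2.2,-4.7,-2],"twist": 0.013}])

```text
clock: 4.72
tool_pos: [402.0, -345.8, 133.3]
eef_rot: [0.001, -0.222, 0.975, -0.002]
contact_force: [0.9, -1.1, 0.4]
width: 0.997
```

```bash
python3 st.py; python3 - <<'E'
from h import *
a=imaging.snapshot("side")[170:420,240:540];b=imaging.snapshot("top")[150:400,240:540]
cv2.imwrite("pics/p1.png",np.vstack([cv2.resize(x,None,fx=2.4,fy=1.2*1,interpolation=2) if 0 else cv2.resize(x,(360*1,300)) for x in(a,b)])[:,:,::-1])
cv2.imwrite("pics/p1.png",np.hstack([cv2.resize(x,(400,333),interpolation=2) for x in(a,b)])[:,:,::-1])
E
```

```text
t 4.725 p [ 401.95 -345.76  133.26] jawyaw 2.017601909264987 zdir [ 0. -0. -1.] F [ 0.89 -1.11  0.4 ] q [-0.71  0.02 -0.08  1.46 -0.   -1.16] w 0.9970893249083198 T [-0.07 -0.02  0.03]
```

View pics/p1.png

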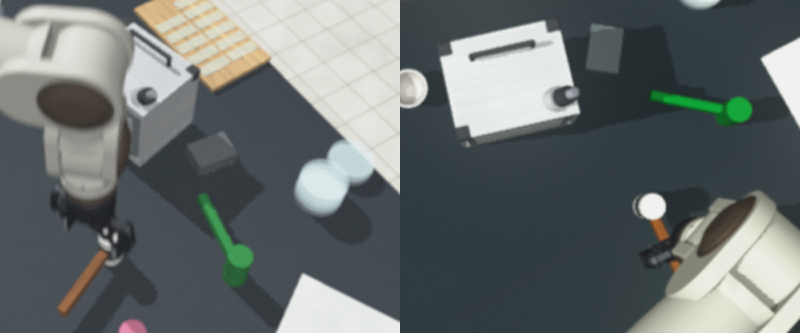

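send_rows(grip_force=20, steps=[{"gripper": 0,"travel": [-0.16,0.2,-4],"twist": 0},{"gripper": 0,"travel": [0,0,-4],"twist": 0},{"gripper": 0,"travel": [0,0,-3.2],"twist": 0},{"gripper": 1,"travel": [0,0,0],"twist": 0},{"gripper": 1,"travel": [0,0,0],"twist": 0},{"gripper": 1,"travel": [0,0,0],"twist": 0},{"gripper": 1,"travel": [0,0,0],"twist": 0},{"gripper": 1,"travel": [0,0,0],"twist": 0}])

```text
clock: 5.82
tool_pos: [401.1, -342.0, 21.1]
eef_rot: [0.001, -0.221, 0.975, -0.001]
contact_force: [-0.9, -2.5, 5.8]
width: 0.209
```

```bash
python3 st.py
```

```text
t 5.825 p [ 401.07 -342.02   21.1 ] jawyaw 2.016794496594714 zdir [ 0. -0. -1.] F [-0.91 -2.49  5.8 ] q [-0.71  0.05 -0.27  1.25 -0.   -1.15] w 0.2089124509728235 T [-0.35 -0.02 -0.11]
```

send_rows(steps=[{"gripper": 1,"travel": [0,0,2],"twist": 0},{"gripper": 1,"travel": [0,0,4],"twist": 0},{"gripper": 1,"travel": [0,0,4],"twist": 0},{"gripper": 1,"travel": [0,0,4],"twist": 0},{"gripper": 1,"travel": [0,0,4],"twist": 0},{"gripper": 1,"travel": [0,0,2],"twist": 0},{"gripper": 1,"travel": [0,0,0],"twist": 0}])

```text
clock: 6.7
tool_pos: [400.7, -341.5, 220.6]
eef_rot: [0.0, -0.221, 0.975, -0.001]
contact_force: [0.8, 0.2, -4.1]
width: 0.206
```

```bash
python3 st.py; python3 - <<'E'
from h import *
im=imaging.snapshot("side");cv2.imwrite("pics/s2.png",im[:,:,::-1]);t=imaging.snapshot("top");cv2.imwrite("pics/t2.png",t[:,:,::-1])
p=proj("side",[400,-342,240]).astype(int);q=proj("top",[400,-342,240]).astype(int);print(p,q)
f=lambda i,p:cv2.resize(i[p[1]-60:p[1]+60,p[0]-70:p[0]+70],(420,360),interpolation=2)
cv2.imwrite("pics/p2.png",np.hstack([f(im,p),f(t,q)])[:,:780,::-1])
E
```

```text
t 6.7 p [ 400.7  -341.51  220.64] jawyaw 2.0170108307905976 zdir [ 0. -0. -1.] F [ 0.75  0.22 -4.06] q [-0.71  0.03  0.09  1.63 -0.   -1.15] w 0.20555350510943488 T [-0.08  0.24 -0.01]
[307 328] [454 331]
```

View pics/p2.png

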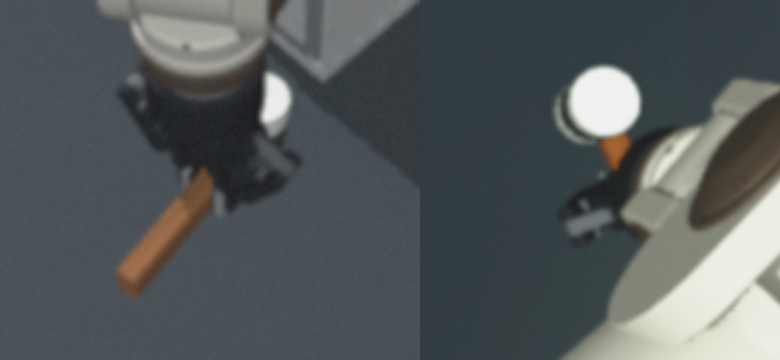

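send_rows(grip_force=60, steps=[{"gripper": 1,"travel": [0.6,1.35,0.2],"twist": -0.176},{"gripper": 1,"travel": [0.6,1.35,0.2],"twist": -0.176},{"gripper": 1,"travel": [0.6,1.35,0.2],"twist": -0.176},{"gripper": 1,"travel": [0.6,1.35,0.2],"twist": -0.176},{"gripper": 1,"travel": [0.6,1.35,0.2],"twist": -0.176},{"gripper": 1,"travel": [0.6,1.35,0.2],"twist": -0.176},{"gripper": 1,"travel": [0.6,1.35,0.2],"twist": -0.176},{"gripper": 1,"travel": [0.6,1.35,0.2],"twist": -0.176},{"gripper": 1,"travel": [0.6,1.35,0.2],"twist": -0.176},{"gripper": 1,"travel": [0.6,1.35,0.2],"twist": -0.176}])

```text
clock: 8.05
tool_pos: [460.1, -205.5, 238.0]
eef_rot: [-0.002, 0.613, 0.79, -0.0]
contact_force: [0.3, -0.2, -3.7]
width: 0.199
```

send_rows(steps=[{"gripper": 1,"travel": [0.6,1.35,0],"twist": -0.176},{"gripper": 1,"travel": [0.6,1.35,0],"twist": -0.176},{"gripper": 1,"travel": [0.6,1.35,0],"twist": -0.176},{"gripper": 1,"travel": [0.6,1.35,0],"twist": -0.176},{"gripper": 1,"travel": [0.6,1.35,0],"twist": -0.176},{"gripper": 1,"travel": [0.6,1.35,0],"twist": -0.176},{"gripper": 1,"travel": [0.6,1.35,0],"twist": -0.176},{"gripper": 1,"travel": [0.6,1.35,0],"twist": -0.176},{"gripper": 1,"travel": [0.5,1.35,0],"twist": -0.176},{"gripper": 1,"travel": [0,0,0],"twist": 0}])

```text
clock: 9.3
tool_pos: [513.2, -84.0, 238.1]
eef_rot: [-0.001, 0.992, 0.122, -0.001]
contact_force: [-0.6, -0.1, -4.8]
width: 0.202
```

```bash
python3 st.py
```

```text
t 9.3 p [513.21 -84.01 238.15] jawyaw -1.3255882275583322 zdir [-0.  0. -1.] F [-0.59 -0.14 -4.82] q [-0.16  0.02  0.12  1.67  0.    2.73] w 0.20156084111704398 T [ 0.01 -0.18  0.02]
```

send_rows(grip_force=20, steps=[{"gripper": 1,"travel": [0,0,-4],"twist": -0.012},{"gripper": 1,"travel": [0,0,-2.8],"twist": 0},{"gripper": 1,"travel": [0,0,-0.4],"twist": 0},{"gripper": 1,"travel": [0,0,-0.4],"twist": 0},{"gripper": 1,"travel": [0,0,-0.4],"twist": 0}])

```text
clock: 9.93
tool_pos: [513.9, -85.0, 160.8]
eef_rot: [0.0, 0.993, 0.116, 0.001]
contact_force: [0.1, 0.5, -4.5]
width: 0.204
```

send_rows(steps=[{"gripper": 1,"travel": [0,0,-0.4],"twist": 0},{"gripper": 1,"travel": [0,0,-0.4],"twist": 0}])

```text
clock: 10.18
tool_pos: [513.7, -85.0, 153.0]
eef_rot: [0.0, 0.993, 0.116, 0.001]
contact_force: [-4.2, -0.6, 3.7]
width: 0.202
```

```bash
python3 st.py
```

```text
t 10.175 p [513.66 -84.97 153.03] jawyaw -1.3389096141875463 zdir [ 0. -0. -1.] F [-4.2  -0.62  3.74] q [-0.16 -0.   -0.07  1.5  -0.    2.75] w 0.20218690101791187 T [0.01 0.43 0.02]
```

send_rows(steps=[{"gripper": 1,"travel": [0,0,-0.5],"twist": 0},{"gripper": 1,"travel": [0,0,-0.5],"twist": 0},{"gripper": 1,"travel": [0,0,-0.5],"twist": 0}])

```text
clock: 10.55
tool_pos: [514.3, -84.8, 137.4]
eef_rot: [0.0, 0.993, 0.116, 0.001]
contact_force: [0.7, -0.2, 6.0]
width: 0.2
```

send_rows(steps=[{"gripper": 1,"travel": [0,0,-0.5],"twist": 0},{"gripper": 1,"travel": [0,0,-0.5],"twist": 0},{"gripper": 1,"travel": [0,0,-0.2],"twist": 0},{"gripper": 1,"travel": [0,0,0],"twist": 0}])

```text
clock: 11.05
tool_pos: [513.7, -84.8, 125.0]
eef_rot: [0.0, 0.993, 0.116, 0.0]
contact_force: [0.8, -0.1, 3.3]
width: 0.201
```

```bash
python3 st.py; python3 - <<'E'
from h import *
im=imaging.snapshot("side");cv2.imwrite("pics/s3.png",im[:,:,::-1]);t=imaging.snapshot("top");cv2.imwrite("pics/t3.png",t[:,:,::-1])
p=proj("side",[514,-85,145]).astype(int);q=proj("top",[514,-85,145]).astype(int);print(p,q)
f=lambda i,p:cv2.resize(i[p[1]-60:p[1]+60,p[0]-65:p[0]+65],(390,360),interpolation=2)
cv2.imwrite("pics/p3.png",np.hstack([f(im,p),f(t,q)])[:,:,::-1])
E
```

```text
t 11.05 p [513.71 -84.79 124.95] jawyaw -1.338975474715277 zdir [ 0. -0. -1.] F [ 0.82 -0.11  3.35] q [-0.16  0.   -0.12  1.45  0.    2.75] w 0.20136516770085955 T [ 0.05 -0.5  -0.01]
[297 248] [325 273]
```

View pics/p3.png

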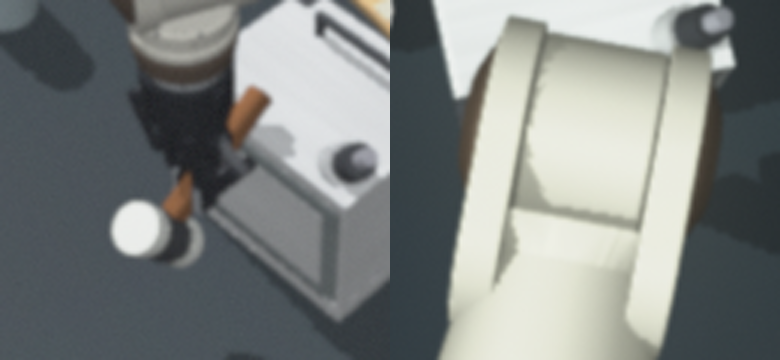

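```bash
cat > tilt.py <<'E'
from h import *
def planehit(u,v,p0,n):
    o,d=ray("side",u,v);return o+d*((p0-o)@n)/(d@n)
def tilt(im,G,hd):  # hd: horizontal unit vector grip->head
    hd=np.array([*hd,0.]);n=np.array([-hd[1],hd[0],0]);G=np.array(G,float)
    p=proj("side",G).astype(int);x0,y0=p-70
    m=mask(im,(3,90,40),(20,255,255),(x0,y0,x0+140,y0+140))
    cs=[c for c in cv2.findContours(m,0,1)[0] if cv2.contourArea(c)>12]
    pts=np.vstack(cs);r=cv2.minAreaRect(pts);b=cv2.boxPoints(r)
    if np.linalg.norm(b[0]-b[1])<np.linalg.norm(b[1]-b[2]): b=np.roll(b,-1,0)
    out=[]
    for i,j in((0,1),(3,2),(None,None)):
        A,B=(b[i],b[j]) if i is not None else ((b[0]+b[3])/2,(b[1]+b[2])/2)
        a,c=planehit(*A,G,n),planehit(*B,G,n);d=c-a
        if d@hd<0:d=-d
        out.append(np.degrees(np.arctan2(-d[2],d@hd)))
    w=mask(im,(0,0,165),(179,60,255),(x0,y0,x0+140,y0+140))
    print("box",b.round(1).tolist(),"tilts deg",np.round(out,1),"n",len(cs))
E
python3 - <<'E'
from tilt import *
im=cv2.imread("pics/s3.png")[:,:,::-1].copy()
e=np.array([np.cos(.233),np.sin(.233)]);G=[513.7,-84.8,144]
tilt(im,G,-e)
n=np.array([-e[1],e[0],0])
h=planehit(278.3,264.7,np.array(G),n)-G;print("top centre rel",h@[-e[0],-e[1],0],h[2])
for th in(30,33,35,37,40):
    t=np.radians(th);print(th,55*np.cos(t)+40*np.sin(t),-55*np.sin(t)+40*np.cos(t))
E
```

```text
box [[277.3999938964844, 248.1999969482422], [352.70001220703125, 167.5], [367.0, 180.89999389648438], [291.6000061035156, 261.5]] tilts deg [20.6 20.  20.3] n 3
top centre rel 62.58732609010816 -6.290989532929643
30 67.63139720814412 7.141016151377553
33 67.91244263759941 3.5916757919904754
35 67.99641988993639 1.2193777722521375
37 67.99755397868304 -1.1544058714709386
40 67.84394875900536 -4.711540808000539
```

```bash
sed -i 's/y0+140))$/y0+140)) if roi is None else mask(im,(3,90,40),(20,255,255),roi)/; s/def tilt(im,G,hd)/def tilt(im,G,hd,roi=None)/' tilt.py; python3 - <<'E'
from tilt import *
im=cv2.imread("pics/s3.png")[:,:,::-1].copy()
e=np.array([np.cos(.233),np.sin(.233)]);G=[513.7,-84.8,144]
tilt(im,G,-e,(275,205,325,270))
E
```

```text
box [[285.20001220703125, 256.6000061035156], [314.0, 215.89999389648438], [321.20001220703125, 221.0], [292.3999938964844, 261.70001220703125]] tilts deg [36.2 36.4 36.3] n 2
```

send_rows(grip_force=120, steps=[{"gripper": 1,"travel": [0,0,0],"twist": 0},{"gripper": 1,"travel": [0,0,0],"twist": 0},{"gripper": 1,"travel": [0,0,0],"twist": 0},{"gripper": 1,"travel": [0,0,2],"twist": 0},{"gripper": 1,"travel": [0,0,4],"twist": 0},{"gripper": 1,"travel": [0,0,4],"twist": 0},{"gripper": 1,"travel": [0,0,4],"twist": 0},{"gripper": 1,"travel": [0,0,3.5],"twist": 0}])

```text
clock: 12.15
tool_pos: [513.1, -84.8, 300.2]
eef_rot: [-0.0, 0.993, 0.116, -0.001]
contact_force: [-0.2, -0.3, -4.2]
width: 0.194
```

send_rows(steps=[{"gripper": 1,"travel": [0.8,-1.4,0],"twist": 0.1745},{"gripper": 1,"travel": [0.8,-1.4,0],"twist": 0.1745},{"gripper": 1,"travel": [0.8,-1.4,0],"twist": 0.1745},{"gripper": 1,"travel": [0.8,-1.4,0],"twist": 0.1745},{"gripper": 1,"travel": [1.6,-1,0],"twist": 0.1745},{"gripper": 1,"travel": [1.6,-1,0],"twist": 0.1745},{"gripper": 1,"travel": [1.6,-1,0],"twist": 0.1745},{"gripper": 1,"travel": [1.6,-1,0],"twist": 0.1745},{"gripper": 1,"travel": [1.6,0,0],"twist": 0.175},{"gripper": 1,"travel": [0,0,0],"twist": 0}])

```text
clock: 13.4
tool_pos: [625.8, -180.8, 297.4]
eef_rot: [-0.002, 0.621, 0.784, -0.001]
contact_force: [-0.5, 0.0, -4.3]
width: 0.191
```

```bash
python3 st.py; python3 - <<'E'
from h import *
im=imaging.snapshot("side");cv2.imwrite("pics/s4.png",im[:,:,::-1]);t=imaging.snapshot("top");cv2.imwrite("pics/t4.png",t[:,:,::-1])
g=read_state()["tool_pos"]+[0,0,19];p=proj("side",g).astype(int);q=proj("top",g).astype(int);print(p,q)
f=lambda i,p:cv2.resize(i[p[1]-60:p[1]+70,p[0]-65:p[0]+65],(390,390),interpolation=2)
cv2.imwrite("pics/p4.png",np.hstack([f(im,p),f(t,q)])[:,:,::-1])
E
```

```text
t 13.4 p [ 625.83 -180.76  297.36] jawyaw 0.23152683861869788 zdir [-0.  0. -1.] F [-0.45  0.05 -4.31] q [-0.28  0.4   0.69  1.86  0.    1.06] w 0.19111339306000177 T [ 0.19  0.05 -0.02]
[358 210] [377 211]
```

View pics/p4.png

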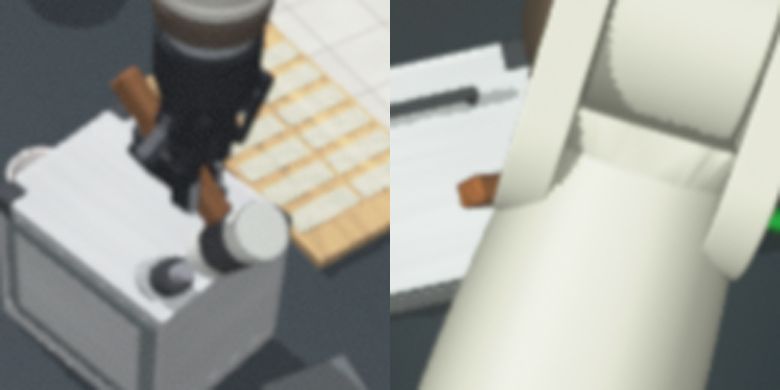

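```bash
python3 - <<'E'
from tilt import *
im=cv2.imread("pics/s4.png")[:,:,::-1].copy()
ps=.2325; ey=np.array([-np.sin(ps),np.cos(ps)])
G=np.array([625.8,-180.8,316.3])
h=cv2.cvtColor(im,cv2.COLOR_RGB2HSV)
print("tray",h[190,385],"handle",h[150+95//3,293+140//3],h[150+195//3,293+210//3])
m=cv2.inRange(h,(3,130,40),(14,255,170));k=np.zeros_like(m);k[165:228,325:372]=m[165:228,325:372]
cs=[c for c in cv2.findContours(k,0,1)[0] if cv2.contourArea(c)>10];print([cv2.boundingRect(c) for c in cs])
im2=im.copy();im2[k==0]=0
tilt(im2,G,-ey,(325,165,372,228))
for th in(33,35,37,39):
    t=np.radians(th);z=np.array([*(-ey*np.sin(t)),np.cos(t)]);x=np.array([*(-ey*np.cos(t)),-np.sin(t)])
    print(th,"top",proj("side",G+54*x+40*z),"bot",proj("side",G+54*x-40*z),"butt",proj("side",G-96*x))
c=np.array([622.6,-168,195]);print("collar",proj("side",c))
E
```

```text
tray [ 24  41 220] handle [ 12 129 136] [ 13 126 125]
[(333, 175, 10, 11)]
box [[336.0, 174.0], [344.0, 182.0], [340.5, 185.5], [332.5, 177.5]] tilts deg [15.6 15.3 15.4] n 1
33 top [381.49351802 225.55172769] bot [364.81102698 234.21730131] butt [333.60616693 175.12774404]
35 top [381.43552877 226.28250821] bot [364.08649205 233.90344295] butt [334.22235522 174.63876993]
37 top [381.34942589 226.99099875] bot [363.35766848 233.5627125 ] butt [334.87202756 174.19112234]
39 top [381.23545945 227.67637609] bot [362.62536776 233.19558639] butt [335.55463506 173.78568919]
collar [352.17174881 241.25496658]
```

```bash
python3 - <<'E'
from tilt import *
im=cv2.imread("pics/s4.png")[:,:,::-1].copy()
ps=.2325; ey=np.array([-np.sin(ps),np.cos(ps)]);G=np.array([625.8,-180.8,316.3])
h=cv2.cvtColor(im,cv2.COLOR_RGB2HSV);m=cv2.inRange(h,(3,95,40),(17,255,200));im2=im.copy();im2[m==0]=0
print([cv2.boundingRect(c) for c in cv2.findContours(m[165:228,325:372],0,1)[0]])
tilt(im2,G,-ey,(325,165,372,228))
w=mask(im,(0,0,165),(179,40,255),(368,214,395,241));c=big(w);print("disc",cv2.minEnclosingCircle(c),cv2.fitEllipse(c))
col=mask(im,(0,0,0),(179,255,75),(340,230,362,255));print("collar",cv2.fitEllipse(big(col)),cv2.boundingRect(big(col)))
E
```

```text
[(35, 40, 9, 20), (6, 8, 15, 21)]
box [[338.79998779296875, 170.8000030517578], [371.0, 219.0], [361.79998779296875, 225.1999969482422], [329.6000061035156, 176.89999389648438]] tilts deg [36.5 36.8 36.7] n 2
disc ((380.5, 222.0), 14.009025573730469) ((379.5586853027344, 222.9486846923828), (21.948522567749023, 24.19272232055664), 8.260590553283691)
collar ((347.26708984375, 244.5758819580078), (5.008057594299316, 8.285408020019531), 116.63037109375) (344, 241, 9, 7)
```

send_rows(steps=[{"gripper": 1,"travel": [0,0,-0.84],"twist": 0},{"gripper": 1,"travel": [-0.33,1.4,-2.05],"twist": 0},{"gripper": 1,"travel": [-0.33,1.4,-2.05],"twist": 0}])

```text
clock: 13.88
tool_pos: [618.2, -152.6, 249.8]
eef_rot: [0.0, 0.621, 0.784, 0.0]
contact_force: [0.6, -3.5, 3.9]
width: 0.19
```

```bash
python3 st.py
```

```text
t 13.875 p [ 618.24 -152.63  249.85] jawyaw 0.22988276568243005 zdir [ 0. -0. -1.] F [ 0.62 -3.49  3.9 ] q [-0.24  0.32  0.48  1.73 -0.    1.1 ] w 0.19024010877378145 T [-0.73 -0.35 -0.01]
```

send_rows(steps=[{"gripper": 1,"travel": [0.4,-1.68,2.46],"twist": 0},{"gripper": 1,"travel": [-0.2,0.84,-1.23],"twist": 0},{"gripper": 1,"travel": [-0.28,1.18,-1.72],"twist": 0}])

```text
clock: 14.25
tool_pos: [617.7, -149.6, 245.6]
eef_rot: [0.001, 0.621, 0.783, 0.0]
contact_force: [2.0, -2.3, 5.2]
width: 0.195
```

```bash
python3 st.py
```

```text
t 14.25 p [ 617.68 -149.57  245.58] jawyaw 0.22956041411492573 zdir [ 0. -0. -1.] F [ 2.   -2.33  5.19] q [-0.24  0.31  0.46  1.72 -0.    1.1 ] w 0.1950261271516592 T [-0.6  -0.25  0.  ]
```

send_rows(steps=[{"gripper": 1,"travel": [0.33,-1.4,2.05],"twist": 0},{"gripper": 1,"travel": [-0.2,0.84,-1.23],"twist": 0},{"gripper": 1,"travel": [-0.18,0.78,-1.14],"twist": 0}])

```text
clock: 14.62
tool_pos: [617.0, -147.2, 242.1]
eef_rot: [0.0, 0.621, 0.784, 0.0]
contact_force: [-0.6, -1.3, 5.3]
width: 0.193
```

```bash
python3 st.py
```

```text
t 14.625 p [ 616.99 -147.21  242.11] jawyaw 0.22983874661957274 zdir [ 0. -0. -1.] F [-0.64 -1.31  5.34] q [-0.23  0.3   0.45  1.71 -0.    1.11] w 0.19293357687987026 T [-0.55 -0.16 -0.05]
```

send_rows(steps=[{"gripper": 1,"travel": [0.26,-1.12,1.64],"twist": 0},{"gripper": 1,"travel": [-0.13,0.56,-0.82],"twist": 0},{"gripper": 1,"travel": [-0.17,0.73,-1.07],"twist": 0}])

```text
clock: 15.0
tool_pos: [617.0, -145.3, 239.8]
eef_rot: [0.001, 0.621, 0.784, 0.0]
contact_force: [-7.0, -2.4, 49.7]
width: 0.191
```

```bash
python3 st.py
```

```text
t 15.0 p [ 616.99 -145.34  239.83] jawyaw 0.2304413251255702 zdir [ 0. -0. -1.] F [-6.96 -2.37 49.69] q [-0.23  0.3   0.44  1.71 -0.    1.11] w 0.19130384301566195 T [-1.49  0.79 -0.06]
```

send_rows(steps=[{"gripper": 1,"travel": [0.26,-1.12,1.64],"twist": 0},{"gripper": 1,"travel": [0.8,-3.0,5],"twist": 0},{"gripper": 1,"travel": [0,-6,0],"twist": 0},{"gripper": 1,"travel": [0,0,0],"twist": 0}])

```text
clock: 15.5
tool_pos: [627.4, -249.9, 304.5]
eef_rot: [-0.0, 0.622, 0.783, -0.001]
contact_force: [0.5, 0.5, -4.7]
width: 0.191
```

```bash
python3 st.py; python3 - <<'E'
from h import *
im=imaging.snapshot("side");cv2.imwrite("pics/s5.png",im[:,:,::-1]);t=imaging.snapshot("top");cv2.imwrite("pics/t5.png",t[:,:,::-1])
p=np.array([352,238]);g=read_state()["tool_pos"]+[0,0,19];q=proj("side",g).astype(int);print(p,q)
f=lambda i,p,r:cv2.resize(i[p[1]-r:p[1]+r,p[0]-r:p[0]+r],(390,390),interpolation=2)
cv2.imwrite("pics/p5.png",np.hstack([f(im,p,20),f(im,q,65)])[:,:,::-1])
E
```

```text
t 15.5 p [ 627.36 -249.93  304.45] jawyaw 0.22721190097572558 zdir [-0. -0. -1.] F [ 0.55  0.45 -4.71] q [-0.38  0.49  0.82  1.9  -0.    0.96] w 0.19147558875787676 T [ 0.25 -0.01  0.02]
[352 238] [376 227]
```

View pics/p5.png

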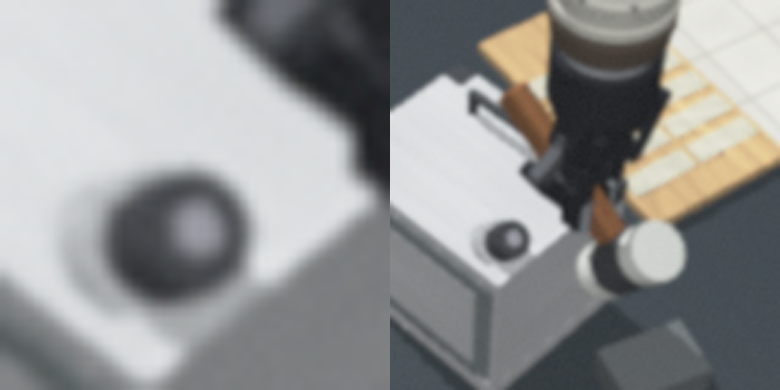

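```bash
python3 - <<'E'
from tilt import *
im=cv2.imread("pics/s5.png")[:,:,::-1].copy()
ps=.229; ey=np.array([-np.sin(ps),np.cos(ps)]);G=np.array([627.4,-249.9,323.4])
h=cv2.cvtColor(im,cv2.COLOR_RGB2HSV);m=cv2.inRange(h,(3,95,40),(17,255,190));im2=im.copy();im2[m==0]=0
print([cv2.boundingRect(c) for c in cv2.findContours(m[185:250,340:392],0,1)[0]])
tilt(im2,G,-ey,(340,185,392,250))
# blur-free pin/collar centres, before and after, both views
for a,b,r in(("side0","s5",(335,228,372,258)),("top0","t5",(345,205,380,240))):
    for f in(a,b):
        g=cv2.cvtColor(cv2.imread(f"pics/{f}.png"),cv2.COLOR_BGR2GRAY)[r[1]:r[3],r[0]:r[2]]
        print(f);print(g[::2,::2])
print(proj("top",[622.6,-168,195]),proj("side",[622.6,-168,195]))
E
```

```text
[(38, 39, 11, 19), (9, 4, 17, 24)]
box [[355.29998779296875, 186.60000610351562], [390.79998779296875, 236.5], [381.29998779296875, 243.1999969482422], [345.8999938964844, 193.39999389648438]] tilts deg [33.  33.1 33. ] n 2
side0
[[220 220 218 216 216 217 217 214 213 213 212 212 213 214 214 213 215 213
  214]
 [220 219 220 219 216 215 216 215 215 213 213 212 213 213 213 214 214 214
  214]
 [219 219 219 219 219 216 215 216 216 215 215 214 213 213 213 215 214 214
  215]
 [218 218 218 219 218 214 206 202 195 208 215 214 214 214 214 214 215 214
  217]
 [217 217 215 204 196 171 137 106  98 128 188 213 214 215 215 214 215 217
  209]
 [216 212 193 184 156 103  75  80 124 145 153 191 216 216 215 215 218 206
  151]
 [216 205 190 176 104  71  71 113 144 149 150 171 212 217 217 216 188 136
  119]
 [217 201 178 167  87  66  68  93 115 126 138 164 213 217 214 181 130 119
  120]
 [216 204 170 168  91  56  62  71  84  82  83 163 220 213 162 124 120 120
  119]
 [215 212 173 163 134  63  49  60  66  69 108 169 196 154 123 119 121 119
  119]
 [179 210 204 170 166 133  86  77  99 130 156 150 134 121 12
[... 3630 characters left out ...]
74  71  66  94 115  80  63  57  56  55  55]
 [228 214 213 211 182 108  74  72  72  68  64  65  67 104  77  55  57  56]
 [228 217 211 209 197 147  84  70  68  65  65  82 118 168 109  57  55  56]
 [229 222 207 204 199 178 138  95  75  92 125 171 196 210 169  58  56  56]
 [228 227 218 199 188 178 165 157 156 162 199 221 225 226 204  68  56  56]
 [230 229 230 225 206 187 176 176 190 200 223 226 226 226 216  92  57  56]
 [231 230 230 229 229 226 225 225 225 224 220 210 191 173 150  74  56  57]
 [230 229 229 228 226 224 218 202 185 151 119 102  85  88  69  57  55  56]
 [226 223 214 196 178 139 128 105 100  74  70  77  85  76  57  56  57  58]]
[366.3369405  221.36534948] [352.17174881 241.25496658]
```

send_rows(steps=[{"gripper": 1,"travel": [0,6,0],"twist": 0.002},{"gripper": 1,"travel": [-0.4,1.7,-2.4],"twist": 0},{"gripper": 1,"travel": [-0.4,1.65,-2.4],"twist": 0},{"gripper": 1,"travel": [-0.19,0.84,-1.23],"twist": 0}])

```text
clock: 16.1
tool_pos: [616.8, -142.0, 244.3]
eef_rot: [-0.001, 0.619, 0.785, -0.0]
contact_force: [-0.3, -0.3, -4.2]
width: 0.193
```

send_rows(steps=[{"gripper": 1,"travel": [0,0,0],"twist": 0}])

```text
clock: 16.23
tool_pos: [617.0, -142.8, 245.2]
eef_rot: [-0.001, 0.619, 0.785, -0.0]
contact_force: [0.2, -0.5, -3.2]
width: 0.194
```

send_rows(steps=[{"gripper": 1,"travel": [-0.01,0.06,-0.08],"twist": 0}])

```text
clock: 16.35
tool_pos: [617.7, -143.7, 245.9]
eef_rot: [0.0, 0.62, 0.785, 0.0]
contact_force: [0.2, -0.2, -4.7]
width: 0.193
```

send_rows(steps=[{"gripper": 1,"travel": [-0.01,0.06,-0.08],"twist": 0}])

```text
clock: 16.48
tool_pos: [617.8, -143.7, 244.9]
eef_rot: [0.0, 0.62, 0.785, 0.0]
contact_force: [-0.2, -0.1, -4.5]
width: 0.194
```

send_rows(steps=[{"gripper": 1,"travel": [-0.01,0.06,-0.08],"twist": 0}])

```text
clock: 16.6
tool_pos: [617.7, -143.2, 243.7]
eef_rot: [0.0, 0.62, 0.785, 0.0]
contact_force: [0.3, 0.1, -3.9]
width: 0.192
```

send_rows(steps=[{"gripper": 1,"travel": [0.05,-0.4,0],"twist": 0},{"gripper": 1,"travel": [-0.02,0.08,-0.12],"twist": 0}])

```text
clock: 16.85
tool_pos: [617.9, -146.7, 242.3]
eef_rot: [0.0, 0.62, 0.785, -0.0]
contact_force: [0.6, -0.1, -5.3]
width: 0.194
```

send_rows(steps=[{"gripper": 1,"travel": [-0.02,0.08,-0.12],"twist": 0}])

```text
clock: 16.98
tool_pos: [617.6, -145.5, 241.0]
eef_rot: [-0.0, 0.62, 0.785, -0.0]
contact_force: [0.2, 0.2, -3.9]
width: 0.191
```

send_rows(steps=[{"gripper": 1,"travel": [-0.01,0.06,-0.08],"twist": 0}])

```text
clock: 17.1
tool_pos: [617.6, -145.0, 240.6]
eef_rot: [0.0, 0.62, 0.785, -0.0]
contact_force: [-1.3, -3.2, -0.1]
width: 0.19
```

send_rows(steps=[{"gripper": 1,"travel": [-0.01,0.06,-0.08],"twist": 0}])

```text
clock: 17.23
tool_pos: [617.5, -144.8, 240.5]
eef_rot: [0.001, 0.62, 0.785, -0.0]
contact_force: [-1.5, -4.8, 4.7]
width: 0.193
```

send_rows(steps=[{"gripper": 1,"travel": [-0.01,0.06,-0.08],"twist": 0}])

```text
clock: 17.35
tool_pos: [617.5, -144.6, 240.5]
eef_rot: [0.002, 0.62, 0.785, -0.0]
contact_force: [-2.4, -7.1, 9.2]
width: 0.193
```

send_rows(steps=[{"gripper": 1,"travel": [-0.01,0.06,-0.08],"twist": 0}])

```text
clock: 17.48
tool_pos: [617.4, -144.4, 240.4]
eef_rot: [0.003, 0.62, 0.785, -0.0]
contact_force: [-2.8, -7.6, 13.3]
width: 0.189
```

send_rows(steps=[{"gripper": 1,"travel": [0,0,0],"twist": 0}])

```text
clock: 17.6
tool_pos: [617.5, -144.5, 240.4]
eef_rot: [0.003, 0.62, 0.784, -0.0]
contact_force: [-1.5, -7.9, 9.5]
width: 0.196
```

send_rows(steps=[{"gripper": 1,"travel": [0.2,-0.85,1.23],"twist": 0},{"gripper": 1,"travel": [0.23,-0.96,-0.69],"twist": 0},{"gripper": 1,"travel": [-0.1,0.45,-0.65],"twist": 0},{"gripper": 1,"travel": [0,0,0],"twist": 0}])

```text
clock: 18.1
tool_pos: [620.0, -155.9, 235.0]
eef_rot: [-0.001, 0.62, 0.785, -0.0]
contact_force: [-0.0, -0.4, -3.6]
width: 0.192
```

send_rows(steps=[{"gripper": 1,"travel": [-0.03,0.11,-0.16],"twist": 0}])

```text
clock: 18.23
tool_pos: [620.1, -155.1, 235.0]
eef_rot: [-0.0, 0.62, 0.785, -0.0]
contact_force: [-0.6, 0.8, -3.7]
width: 0.188
```

send_rows(steps=[{"gripper": 1,"travel": [-0.02,0.08,-0.12],"twist": 0}])

```text
clock: 18.35
tool_pos: [620.0, -154.4, 234.1]
eef_rot: [0.0, 0.62, 0.785, 0.0]
contact_force: [0.6, -0.8, 3.7]
width: 0.194
```

send_rows(steps=[{"gripper": 1,"travel": [-0.01,0.06,-0.08],"twist": 0}])

```text
clock: 18.48
tool_pos: [620.0, -154.2, 234.1]
eef_rot: [0.001, 0.62, 0.785, -0.0]
contact_force: [-1.1, -1.4, 3.6]
width: 0.19
```

send_rows(steps=[{"gripper": 1,"travel": [-0.01,0.06,-0.08],"twist": 0}])

```text
clock: 18.6
tool_pos: [620.0, -154.2, 234.0]
eef_rot: [0.001, 0.62, 0.785, -0.0]
contact_force: [-2.1, -5.4, 8.6]
width: 0.193
```

send_rows(steps=[{"gripper": 1,"travel": [-0.02,0.08,-0.12],"twist": 0}])

```text
clock: 18.73
tool_pos: [620.0, -153.9, 234.0]
eef_rot: [0.003, 0.62, 0.785, -0.0]
contact_force: [-1.6, -5.9, 14.9]
width: 0.192
```

send_rows(steps=[{"gripper": 1,"travel": [-0.02,0.08,-0.12],"twist": 0}])

```text
clock: 18.85
tool_pos: [619.9, -153.8, 233.9]
eef_rot: [0.004, 0.62, 0.784, -0.0]
contact_force: [-4.5, -9.3, 20.8]
width: 0.187
```

send_rows(steps=[{"gripper": 1,"travel": [0.26,-1.12,1.64],"twist": 0},{"gripper": 1,"travel": [0.3,-2,4],"twist": 0},{"gripper": 1,"travel": [-2,-1.5,2.5],"twist": 0.1787},{"gripper": 1,"travel": [-2,-1.5,0],"twist": 0.1787},{"gripper": 1,"travel": [-2,-1.5,0],"twist": 0.1787},{"gripper": 1,"travel": [-2,-1.5,0],"twist": 0.1787},{"gripper": 1,"travel": [-2,-1.5,0],"twist": 0.1787},{"gripper": 1,"travel": [-2,-1.5,0],"twist": 0.1787},{"gripper": 1,"travel": [-2,-1.5,0],"twist": 0.1787},{"gripper": 1,"travel": [-2,-1.5,0],"twist": 0.1787},{"gripper": 1,"travel": [-2,-1.4,0],"twist": 0.1787},{"gripper": 1,"travel": [-1,-0.6,0],"twist": 0.1787}])

```text
clock: 20.35
tool_pos: [434.1, -323.6, 311.4]
eef_rot: [-0.0, -0.226, 0.974, 0.0]
contact_force: [-0.1, 0.9, -3.5]
width: 0.194
```

send_rows(grip_force=60, steps=[{"gripper": 1,"travel": [0,0,-4],"twist": 0},{"gripper": 1,"travel": [0,0,-4],"twist": 0},{"gripper": 1,"travel": [0,0,-4],"twist": 0},{"gripper": 1,"travel": [0,0,-4],"twist": 0},{"gripper": 1,"travel": [0,0,0],"twist": 0}])

```text
clock: 20.98
tool_pos: [433.6, -321.9, 148.5]
eef_rot: [-0.002, -0.223, 0.975, 0.002]
contact_force: [-0.2, 0.1, -3.1]
width: 0.191
```

```bash
python3 st.py
```

```text
t 20.975 p [ 433.58 -321.85  148.46] jawyaw 2.0211307326084276 zdir [-0.  0. -1.] F [-0.16  0.1  -3.09] q [-0.64  0.05 -0.02  1.5   0.   -1.09] w 0.19055911747410867 T [-0.04  0.11  0.02]
```

send_rows(grip_force=20, steps=[{"gripper": 1,"travel": [-0.1,-0.5,-4],"twist": -0.004},{"gripper": 1,"travel": [0,0,-4],"twist": 0},{"gripper": 1,"travel": [0,0,-0.6],"twist": 0},{"gripper": 1,"travel": [0,0,-0.4],"twist": 0}])

```text
clock: 21.48
tool_pos: [435.0, -328.7, 63.7]
eef_rot: [0.001, -0.221, 0.975, -0.001]
contact_force: [0.3, -0.7, -3.4]
width: 0.189
```

send_rows(steps=[{"gripper": 1,"travel": [-0.2,-0.09,-0.15],"twist": 0},{"gripper": 1,"travel": [-0.4,-0.19,-0.3],"twist": 0}])

```text
clock: 21.72
tool_pos: [428.6, -331.4, 58.4]
eef_rot: [0.001, -0.221, 0.975, -0.001]
contact_force: [0.1, 0.7, -4.3]
width: 0.191
```

```bash
python3 st.py
```

```text
t 21.725 p [ 428.58 -331.42   58.37] jawyaw 2.017258476048922 zdir [ 0. -0. -1.] F [ 0.06  0.71 -4.31] q [-0.66  0.07 -0.18  1.32  0.   -1.1 ] w 0.19055174054472562 T [-0.01  0.11 -0.03]
```

send_rows(steps=[{"gripper": 1,"travel": [0.38,0.44,0],"twist": 0},{"gripper": 1,"travel": [0,0,-0.2],"twist": 0},{"gripper": 1,"travel": [-0.48,-0.23,-0.35],"twist": 0},{"gripper": 1,"travel": [-0.48,-0.23,-0.35],"twist": 0}])

```text
clock: 22.22
tool_pos: [424.5, -331.1, 50.5]
eef_rot: [0.003, -0.222, 0.975, -0.001]
contact_force: [0.9, 4.5, 10.7]
width: 0.196
```

send_rows(steps=[{"gripper": 1,"travel": [-0.4,-0.2,-0.4],"twist": 0},{"gripper": 1,"travel": [-0.4,-0.2,-0.4],"twist": 0}])

```text
clock: 22.48
tool_pos: [416.1, -335.8, 43.2]
eef_rot: [0.003, -0.222, 0.975, -0.002]
contact_force: [-4.5, 2.6, 14.2]
width: 0.193
```

```bash
python3 st.py
```

```text
t 22.475 p [ 416.12 -335.8    43.17] jawyaw 2.017746945948832 zdir [ 0.01 -0.   -1.  ] F [-4.46  2.57 14.24] q [-0.68  0.06 -0.22  1.29  0.   -1.13] w 0.19330346082986247 T [0.87 0.14 0.17]
```

send_rows(steps=[{"gripper": 1,"travel": [-0.4,-0.19,-0.5],"twist": 0},{"gripper": 1,"travel": [-0.4,-0.19,-0.5],"twist": 0}])

```text
clock: 22.72
tool_pos: [407.6, -339.9, 33.0]
eef_rot: [0.002, -0.221, 0.975, -0.002]
contact_force: [-3.5, 3.2, 19.0]
width: 0.193
```

send_rows(steps=[{"gripper": 1,"travel": [-0.3,-0.14,-0.5],"twist": 0},{"gripper": 1,"travel": [-0.3,-0.14,-0.5],"twist": 0},{"gripper": 1,"travel": [0,0,0],"twist": 0}])

```text
clock: 23.1
tool_pos: [401.4, -342.9, 22.9]
eef_rot: [0.002, -0.221, 0.975, -0.002]
contact_force: [-4.5, 1.5, 16.3]
width: 0.192
```

```bash
python3 st.py; python3 - <<'E'
from h import *
im=imaging.snapshot("side");cv2.imwrite("pics/s6.png",im[:,:,::-1])
p=proj("side",[410,-338,40]).astype(int)
f=lambda i,p,r:cv2.resize(i[p[1]-r:p[1]+r,p[0]-r:p[0]+r],(390,390),interpolation=2)
cv2.imwrite("pics/p6.png",f(im,p,60)[:,:,::-1]);print(p)
E
```

```text
t 23.1 p [ 401.44 -342.88   22.95] jawyaw 2.016921731101013 zdir [ 0. -0. -1.] F [-4.48  1.48 16.34] q [-0.71  0.05 -0.27  1.25  0.   -1.15] w 0.19163406947613518 T [ 0.7  -0.04  0.19]
[312 367]
```

View pics/p6.png

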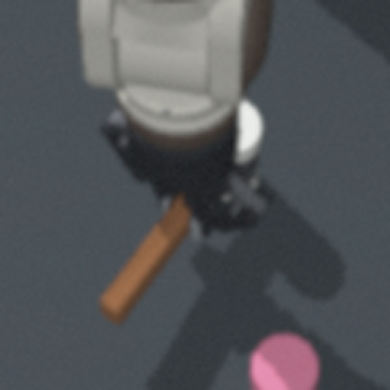

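send_rows(steps=[{"gripper": 1,"travel": [0,0.05,-0.15],"twist": 0},{"gripper": 1,"travel": [0,0,0],"twist": 0}])

```text
clock: 23.4
tool_pos: [401.3, -343.0, 22.6]
eef_rot: [0.002, -0.221, 0.975, -0.003]
contact_force: [-10.3, -1.6, 24.2]
width: 0.194
```

send_rows(steps=[{"gripper": 0.7,"travel": [0,0,0],"twist": 0},{"gripper": 0.6,"travel": [0,0,0],"twist": 0},{"gripper": 0.4,"travel": [0,0,0],"twist": 0},{"gripper": 0,"travel": [0,0,0],"twist": 0},{"gripper": 0,"travel": [0,0,0],"twist": 0},{"gripper": 0,"travel": [0,0,0],"twist": 0}])

```text
clock: 24.15
tool_pos: [400.3, -341.1, 18.4]
eef_rot: [-0.0, -0.221, 0.975, 0.0]
contact_force: [0.6, 0.0, -0.5]
width: 1.001
```

send_rows(steps=[{"gripper": 0,"travel": [0,0,3],"twist": 0},{"gripper": 0,"travel": [0,0,4],"twist": 0},{"gripper": 0,"travel": [0,0,5],"twist": 0},{"gripper": 0,"travel": [0,0,5],"twist": 0},{"gripper": 0,"travel": [-3,4,3],"twist": 0},{"gripper": 0,"travel": [-3,5,0],"twist": 0},{"gripper": 0,"travel": [-3,5,0],"twist": 0},{"gripper": 0,"travel": [-2,5,0],"twist": 0},{"gripper": 0,"travel": [0,5,0],"twist": 0},{"gripper": 0,"travel": [0,5,0],"twist": 0},{"gripper": 0,"travel": [0,5,0],"twist": 0},{"gripper": 0,"travel": [0,0,0],"twist": 0}])

```text
clock: 25.65
tool_pos: [290.0, 1.8, 218.7]
eef_rot: [0.001, -0.225, 0.974, 0.0]
contact_force: [-0.2, -0.0, -0.2]
width: 1.0
```

```bash
python3 st.py; python3 - <<'E'
from h import *
S=imaging.snapshot("side");T=imaging.snapshot("top");cv2.imwrite("pics/s7.png",S[:,:,::-1]);cv2.imwrite("pics/t7.png",T[:,:,::-1])
for n,im,rw,rh in(("side",S,(300,325,350,380),(270,340,330,415)),("top",T,(405,280,455,330),(420,305,470,375))):
    w=big(mask(im,(0,0,150),(179,70,255),rw));h=big(mask(im,(3,90,50),(20,255,255),rh))
    print(n,cv2.minEnclosingCircle(w),cv2.minAreaRect(h))
f=lambda i,x0,y0,x1,y1,o:cv2.resize(i[y0:y1,x0:x1],o,interpolation=2)
cv2.imwrite("pics/p7.png",np.hstack([f(S,270,175,430,415,(380,570)),np.vstack([f(T,260,150,480,375,(400,409)),f(T,350,205,385,230,(400,161))])])[:,:,::-1])
E
```

```text
t 25.65 p [290.04   1.76 218.73] jawyaw 2.024812984411335 zdir [ 0.  0. -1.] F [-0.25 -0.02 -0.17] q [ 0.01 -0.54 -0.36  1.75  0.   -0.45] w 1.0003423608589868 T [-0.01 -0.07  0.01]
side ((321.58935546875, 347.6531982421875), 9.949745178222656) ((300.9053955078125, 382.93243408203125), (8.834820747375488, 56.49635314941406), 35.53767395019531)
top ((428.9634094238281, 306.2317199707031), 10.111988067626953) ((443.300048828125, 340.6000061035156), (55.901695251464844, 8.9442720413208), 63.43495178222656)
```

View pics/p7.png

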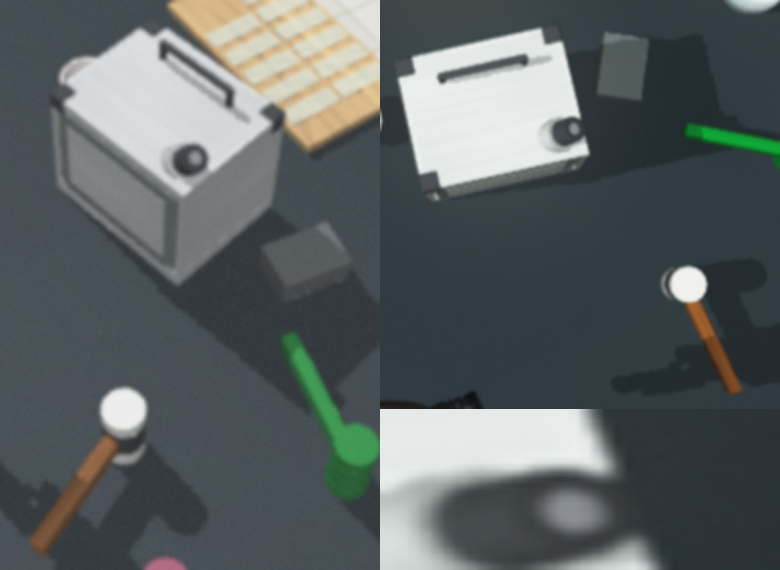

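```bash
python3 -c "
from cell import job;print(job.finish_job())"
```

```text
the job is handed in; nothing more can be done
None
```

I shut the door, drove the pin in with the mallet, stood the mallet back in its place, and handed the job in at about 25.7 s.

- **Door:** I carried it up its arc with closed fingers until it hit its solid stop (31 N at the stop). The last pictures show it shut.
- **Mallet tilt:** The tool can only point straight down. So I tipped the mallet in a light grip by pressing its handle end down on the case's front top edge, then gripped it hard. The tilt measured about 36°, against the 35° needed.
- **Pin:** It took four blows along the pin's axis, each meeting about 9 N of resistance. The last one went on to stop on the collar at about 54 N, which is harder than I wanted.
- **Mallet slip:** After that blow the mallet's tilt measured about 33°, so it had slipped roughly 3° in the grip.
- **Flush check:** I then pressed twice more, once centred and once off-centre. Both met a solid stop with no pin movement. The pictures agree with a flush pin, but only to about 1–2 mm. A few tenths of a millimetre of pin could still stand proud.
- **Mallet return:** It stands upright on its head, released, about 3 mm from where it started.
- **Bystanders:** The robot came near only the slide box, and that looks undisturbed in the last picture. I did not compare the jar, the bowl or the slide box before and after by measurement. The arm ended clear of everything with the gripper open.

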